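# Find the heavy side of a polishing flywheel

### The arm

A 6-joint arm with a two-finger parallel gripper is mounted at the origin on the work surface. World frame = base frame: x ahead of the robot, y to its left, z up, the work surface at z = 0. Lengths are in m, angles in rad, forces in N, time in s.
With the tool pointing down it reaches from about 0.35 to 0.925 m from the base axis. Payload 6.4 kg.
Tool frame: the origin (TCP) lies on the centre line of the jaws, within the pads' length; the fingertips stand 11 mm ahead of it and the grasp point (between the pads) lies 8 mm behind it; z points along the fingers, y is the line along which they close (so a half turn about z gives the same grasp; the last joint's range is limited). The gripper opens to 85 mm and grips with 20 to 120 N. Pads are 22 mm wide; open, the fingers measure 114 mm over their backs; the gripper's body (76 mm by 85 mm) begins 54 mm behind the grasp point. The pads swing forward as they close: fully open they stand 13 mm farther back than shut.
Start: joints at [-1.281, 0.245, 1.558, -0, 1.339, -0.174], TCP at [0.291, -0.581, 0.242] pointing down, gripper open.
Joint ranges: [-3.13, 3.13], [-1.02, 2.26], [0.13, 2.54], [-0.95, 4.09], [0.21, 2.88], [-2.74, 2.74]. Speed limits (rad/s): [2.57, 2.57, 3.14, 3.14, 3.14, 3.14].

### API

Orientations are given as a unit quaternion [w, x, y, z].
In Python, from plant import arm, eyes gives the robot as it stands. Calls block until the motion is done:
- arm.goto(position, orientation): joint-space move of the TCP to a pose.
- arm.servo_line(position, orientation=None, vel=0.15, f_stop=None): straight line of the TCP; orientation=None keeps the orientation; vel is the mean speed in m/s. With f_stop (N) it stops when the force on the tool has changed by that much, and returns True; else False.
- arm.movej(angles): joint-space move.
- arm.release() and arm.close(): open the fingers fully, or close them until they stop; the grip force is fixed at half the most.
- arm.sleep(seconds).
- arm.inverse_kinematics(position, orientation): joint angles nearest the present ones, or None.
- arm.get_state(): the state.
- eyes.snapshot(name): name is "scene" or "top"; returns a dict with "img" (400x640x3 uint8, red, green, blue), "camera_matrix" (3x3 intrinsics, pixels), "pose" (4x4, takes a point from camera to world coordinates). Camera axes: x right, y down, z forward; pixel columns grow to the right and rows downward; lengths in m; the calibration is good to about 2 mm. A picture is of the moment at which its call begins. There is no depth.
A pose or a line that the arm cannot do raises arm.IKError and nothing moves.
- arm.job_done(): hands the job in; it is judged then, once.
The state is a dict: "clock": time; "joint_positions": joint angles; "dq": joint speeds; "effort": joint torques, N m; "position": TCP position; "orientation": TCP orientation; "wrist_force": force on the tool from outside, world axes, zero at the start; "wrist_torque": the same for the moment, N m; "gripper_width": finger opening in m; "finger_force": force on a finger pad.
Only numpy, scipy, OpenCV 4.12 (cv2) and the standard library are available. Lean on these libraries where they do the work, as an engineer would, in place of code of your own. Each camera call takes 0.05 s, during which the arm holds its last target. There are 200 camera calls.

### The job

The balancing rig stands on the lid of its carrying case: first latch the case by swinging the hasp fully home over its catch. Then find by feel which side of the aluminium wheel is heavy: turn it by hand a good quarter turn to a side, let go so that it swings back, and so on as needed. Finish gripping the wheel, still and with its heavy side straight down, and keep holding it there so that I can mark it; leave the hasp shut and everything else on the bench where it is.

Things in the scene. Friction and masses are not known exactly. Their poses are not given: they have to be found in the camera images.
- case: fixed wooden carrying case with brass corners, 152 mm (its x) by 262 mm (its y) by 90 mm high; origin at the centre of its underside, z up. The wheel stands on its lid towards its +y end, the hasp is on its -y end face (facing -y)
- axle (a point): centre of the wheel on its axle, fixed to the case: 165 mm above the table, 40 mm from the case's origin towards its +y; has the case's axes. The axle runs along the case's x. Two posts carry it: each 20 mm wide along y, 30 to 42 mm either side of the wheel's middle along x, ending 12 mm above the axle
- wheel: aluminium disc, 120 mm across, 24 mm thick, no end stop; origin at its centre, its own x along the case's x, so its turning angle is its rotation about the case's x. Can be pinched across its thickness from above anywhere round its upper rim. One side is heavy: a hidden slug (about 0.36 kg, 42 mm from the axle), its direction unrelated to the wheel's axes or hole, different each time
- low_point (a point): point fixed to the case, 42 mm straight below the axle, where the heavy slug must end. The bearings drag: let go with the heavy side well up to one side, the wheel turns back within 2 s without overshoot and sticks with it still 40 to 52 degrees short of this point, equally far from either side; nearer than that, or that near the very top, it stays as left. It takes up to 0.3 N m
- wheel_hole (a point): the one dark drilled hole seen on both faces of the wheel, 13 mm wide, 46 mm from the axle (on the wheel's own +z); shows how far the wheel has turned, not where it is heavy. At the start the heavy side lies somewhere within 36 degrees of straight down
- hasp (a joint): angle of the brass hasp: 0 hanging straight down against the end face, over the catch (fully home), 1.57 sticking straight out, more than that raised; up to 2.9. It stays where it is left; about 1 to 2 N at its end moves it
- hasp_hinge (a point): middle of the hasp's hinge line on the case's end: 88 mm up, 135 mm from the case's origin towards its -y; the line runs along the case's x
- hasp_lip (a point): middle of the rolled lip (10 mm thick, 36 mm wide) at the hasp's free end, 52 mm from the hinge line; when home it stands 11 mm out from the leaf. The leaf is 36 mm wide, 3 mm thick, its slot passes the catch, which stands 9 mm out from the hinge line plane at 53 mm height
- band: brass finger ring lying flat, 25 mm across, 8 mm high, loose on the case's lid between the wheel and the hasp; leave alone
- burr_block: wooden block 50 x 90 x 35 mm with burrs standing in it (60 mm high in all), loose on the table beyond the case; leave alone
- pliers: steel pliers with black grips, 155 mm long, 12 mm high, lying loose on the table off the hasp's end; leave alone
- hammer: small hammer lying loose; leave alone
- graver: graver with a wooden handle lying loose; leave alone
- jar: amber glass jar with a white lid, 52 mm across, 60 mm high, loose; leave alone
- file: flat file, 260 mm long, with a wooden handle, lying loose; leave alone

How it is judged:
By the outcome, as a careful person would: the job done as asked, in the order asked, and still so for the second after the job is handed in, while the arm keeps its last pose, push and grip.
It also fails if it takes over 64 s, if anything falls off the work surface, if the arm or the gripper's body presses on something with over 40 N, if the wrist force passes 120 N, or if a joint passes its speed limit or range.

## Working session

There is one attempt and no reset: what is moved stays moved. The work goes in short steps, each a Python script; the robot and the scene stay as the last script left them, time stands still between calls to the robot, and variables do not carry over. Pictures are saved under pics/ and viewed, at most 10 in all, crops included, and the job is handed in when it is done.

```bash
ls; mkdir -p pics; python3 - <<'E'
from plant import arm, eyes
import cv2, numpy as np
for n in("scene","top"):
    s=eyes.snapshot(n); cv2.imwrite(f"pics/{n}0.png",s["img"][:,:,::-1]); np.savez(f"{n}0.npz",**s)
    print(n,s["camera_matrix"].tolist(),s["pose"].round(4).tolist())
st=arm.get_state();print(st)
E
```

```text
pics
scene [[472.48151521204284, 0.0, 328.22355903819414], [0.0, 472.48151521204284, 202.7802151080644], [0.0, 0.0, 1.0]] [[-0.682, 0.5709, -0.4572, 1.1664], [0.7312, 0.5451, -0.41, 0.5441], [0.0151, -0.6139, -0.7892, 1.1536], [0.0, 0.0, 0.0, 1.0]]
top [[414.9750471933204, 0.0, 319.5332968214424], [0.0, 414.9750471933204, 201.31002759510295], [0.0, 0.0, 1.0]] [[-0.0141, -0.993, 0.1171, 0.4445], [-0.9998, 0.0153, 0.0094, 0.0195], [-0.0111, -0.1169, -0.9931, 1.3809], [0.0, 0.0, 0.0, 1.0]]
{'clock': 0.1, 'joint_positions': array([-1.28111003e+00,  2.45743497e-01,  1.55892165e+00,  7.90491855e-06,
        1.33868868e+00, -1.74077696e-01]), 'dq': array([ 0.00138527, -0.00238161, -0.00165624, -0.0008084 ,  0.00065141,
       -0.0001062 ]), 'effort': array([-1.81514140e-03, -4.30670321e+01, -3.27128828e+01, -3.25144883e-04,
        2.85360060e-03, -5.45087943e-06]), 'position': array([ 0.29063401, -0.58085599,  0.24127509]), 'orientation': array([-8.79337843e-04,  9.73235450e-01,  2.29808580e-01, -4.70340982e-05]), 'wrist_force': array([ 0.5911586 , -0.06151238, -0.81293819]), 'wrist_torque': array([ 0.03306922,  0.0264055 , -0.04915154]), 'finger_force': 0.0, 'gripper_width': 0.08530376731485395}
```

View pics/scene0.png

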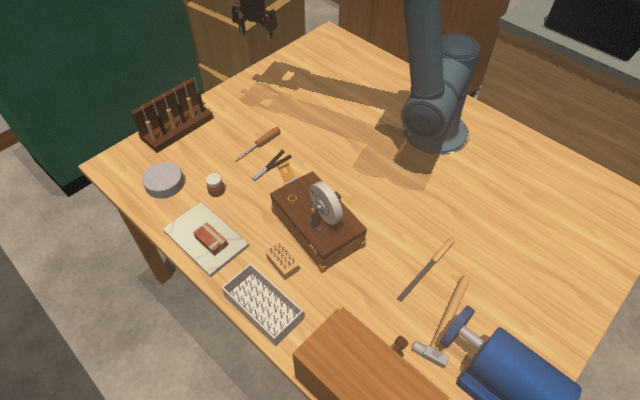

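View pics/top0.png

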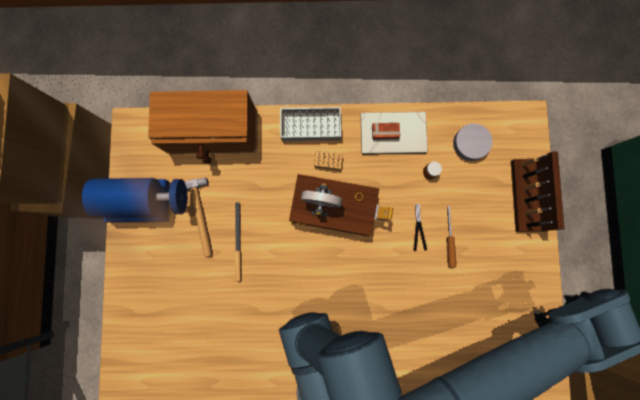

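Scene: case with wheel at about (320,215), hasp end at about (287,172). Top: case corners about (298,176), (379,186), (371,236), (290,226), hasp at about (385,213), pliers at (420,228).

```bash
cat > h.py <<'E'
import numpy as np, cv2
def ray(s,px):
    K=s["camera_matrix"];T=s["pose"]
    d=T[:3,:3]@np.linalg.solve(K,np.array([px[0],px[1],1.]));return T[:3,3],d
def onplane(s,px,z):
    o,d=ray(s,px);return o+d*(z-o[2])/d[2]
def proj(s,p):
    T=s["pose"];c=T[:3,:3].T@(np.asarray(p)-T[:3,3]);u=s["camera_matrix"]@c;return u[:2]/u[2]
E
python3 - <<'E'
from h import *
t=dict(np.load("top0.npz"));s=dict(np.load("scene0.npz"))
a=cv2.resize(t["img"][165:255,275:435],None,fx=5,fy=5,interpolation=cv2.INTER_CUBIC)
cv2.imwrite("pics/c1.png",a[:,:,::-1])
b=cv2.resize(s["img"][140:280,240:380],None,fx=4.2,fy=4.2,interpolation=cv2.INTER_CUBIC)
cv2.imwrite("pics/c2.png",b[:,:,::-1])
for p in((298,176),(379,186),(371,236),(290,226)): print(onplane(t,p,.09).round(4))
E
```

```text
[0.6781 0.0985 0.09  ]
[ 0.6422 -0.1558  0.09  ]
[ 0.486  -0.1262  0.09  ]
[0.5207 0.1247 0.09  ]
```

View pics/c1.png

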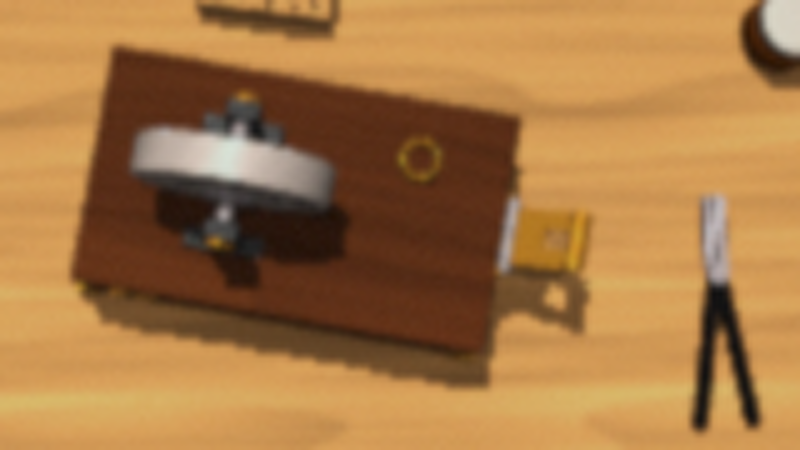

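View pics/c2.png

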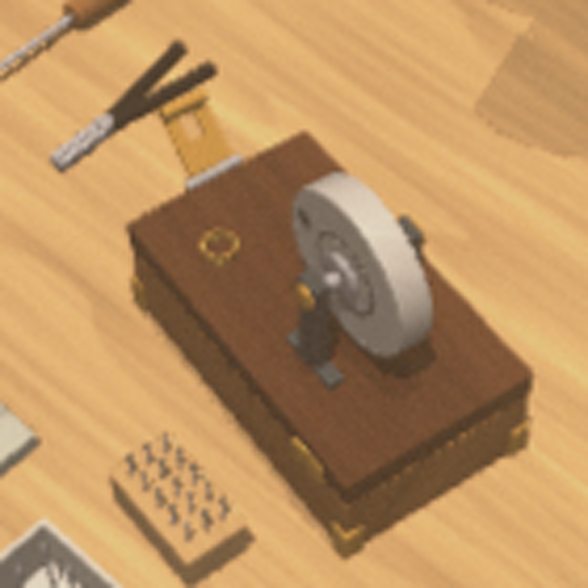

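Top crop: lid corners (crop px) (115,47), (520,118), (488,352), (73,278); hasp sticks out with lip centre about (582,240). Scene crop: hole on the wheel's +x face at (304,217), hasp lip centre about (185,105), lid corners (305,135), (130,230), (345,495), (530,382).

```bash
cat > m.py <<'E'
from h import *
t=dict(np.load("top0.npz"));s=dict(np.load("scene0.npz"))
un=lambda p,o,f:(np.array(p)+.5)/f-.5+o
T=lambda p:un(p,(275,165),5);S=lambda p:un(p,(240,140),4.2)
A=[onplane(t,T(p),.09)[:2] for p in((115,47),(520,118),(488,352),(73,278))]
B=[onplane(s,S(p),.09)[:2] for p in((530,382),(130,230),(305,135))]  # scene: +x+y? see print
B=[onplane(s,S(p),.09)[:2] for p in((345,495),(130,230),(305,135),(530,382))]
L=np.array([(76,131),(76,-131),(-76,-131),(-76,131)])/1e3
def fit(P):
    P=np.array(P);c=P.mean(0);H=sum(np.outer(l,p-c) for l,p in zip(L,P))
    y=np.arctan2(H[0,1]-H[1,0],H[0,0]+H[1,1]);R=np.array([[np.cos(y),-np.sin(y)],[np.sin(y),np.cos(y)]])
    return c,y,np.abs(P-c-L@R.T).max()
for P in(A,B):print(np.round(P,4).tolist(),fit(P))
c=(fit(A)[0]+fit(B)[0])/2; y=(fit(A)[1]+fit(B)[1])/2
ex=np.array([np.cos(y),np.sin(y),0]);ey=np.array([-np.sin(y),np.cos(y),0]);ez=np.array([0,0,1.]);C=np.array([*c,0])
print(c,y)
def hole(s,px):
    o,d=ray(s,px);ax=C+.04*ey+.165*ez
    p=o+d*((ax+.012*ex-o)@ex)/(d@ex)-ax
    Y,Z=p@ey,p[2];return np.hypot(Y,Z),np.degrees(np.arctan2(-Y,Z))  # +rot about x: z->-y
if __name__=="__main__":
    print("hole",hole(s,S((304,217))))
    o1,d1=ray(t,T((582,240)));o2,d2=ray(s,S((185,105)))
    k=np.linalg.lstsq(np.c_[d1,-d2],o2-o1,rcond=None)[0]
    p1=o1+k[0]*d1;p2=o2+k[1]*d2;m=(p1+p2)/2-C;print("gap",np.linalg.norm(p1-p2),"lip case",m@ex,m@ey,m[2])
    print("pliers",[(q:=onplane(t,T(p),.01)-C,q@ex,q@ey)[1:] for p in((713,200),(752,428),(698,430))])
    for p in((152,148),(310,195),(238,110)): print(onplane(t,T(p),.2)-C)
    print([S(()) if 0 else proj(t,C+.04*ey+.225*ez),T((232,165))], proj(s,C+.04*ey+.165*ez+.03*ex),S((335,278)))
E
python3 m.py
```

```text
[[0.6846, 0.0997], [0.6352, -0.1543], [0.489, -0.13], [0.5388, 0.1271]] (array([ 0.58690216, -0.01437006]), np.float64(-0.18745700909147095), np.float64(0.0029258311956397998))
[[0.6946, 0.1029], [0.6428, -0.1498], [0.4972, -0.1238], [0.5498, 0.1313]] (array([ 0.59610008, -0.00983019]), np.float64(-0.19845471468923517), np.float64(0.0034449613715070715))
[ 0.59150112 -0.01210013] -0.19295586189035308
hole (np.float64(0.04855309095843565), np.float64(76.40231080702158))
gap 0.0007550487120137712 lip case -0.00277431653261189 -0.17694357252658813 0.12074937344752956
pliers [(np.float64(0.052134436244993976), np.float64(-0.27412890132150897)), (np.float64(-0.09179424452654202), np.float64(-0.3218304156360362)), (np.float64(-0.09935059216079381), np.float64(-0.2873387564695768))]
[0.01338286 0.08420276 0.2       ]
[-0.01517606 -0.00600796  0.2       ]
[0.03467289 0.03447407 0.2       ]
[array([320.59888257, 194.77575006]), array([321. , 197.6])] [316.66221435 208.47250972] [319.38095238 205.80952381]
```

The two views' lid fits differ by about 1 cm, so I'll refine the lid edges with subpixel profiles.

```bash
cat > e.py <<'E'
from m import *
from scipy.ndimage import map_coordinates, gaussian_filter
def edges(s,c,y,off=None):
    R=np.array([[np.cos(y),-np.sin(y)],[np.sin(y),np.cos(y)]]);g=[gaussian_filter(s["img"][:,:,k].astype(float),.6) for k in range(3)]
    r=np.arange(-.016,.0161,.0005);out={}
    for n,(n_,h,l) in {"+x":((1,0),.076,.131),"-x":((-1,0),.076,.131),"+y":((0,1),.131,.076),"-y":((0,-1),.131,.076)}.items():
        n_=np.array(n_);tt=np.array([-n_[1],n_[0]]);D=[]
        for u in np.linspace(-.8*l,.8*l,25):
            if n=="-y" and abs(u)<.03: continue
            P=[proj(s,[*(c+R@(n_*(h+k)+tt*u)),.09]) for k in r];P=np.array(P)
            G=sum(np.abs(np.gradient(map_coordinates(q,[P[:,1],P[:,0]],order=1))) for q in g)
            D.append((u,r[G.argmax()]))
        D=np.array(D);m=np.median(D[:,1]);k=abs(D[:,1]-m)<.006;a=np.polyfit(D[k,0],D[k,1],1)
        out[n]=(round(a[1]*1e3,2),round(a[0],4),int(k.sum()))
    return out
print("top",edges(t,*fit(A)[:2]));print("scene",edges(s,*fit(B)[:2]))
print("common top",edges(t,c,y),"scene",edges(s,c,y))
hs=cv2.cvtColor(t["img"],cv2.COLOR_RGB2HSV)
for n,im,p in(("top",t,proj(t,C+.09*ez-.05*ey+.04*ex)),("scene",s,proj(s,C+.09*ez-.05*ey-.04*ex))):print(n,p,im["img"][int(p[1]),int(p[0])])
E
python3 e.py
```

```text
[[0.6846, 0.0997], [0.6352, -0.1543], [0.489, -0.13], [0.5388, 0.1271]] (array([ 0.58690216, -0.01437006]), np.float64(-0.18745700909147095), np.float64(0.0029258311956397998))
[[0.6946, 0.1029], [0.6428, -0.1498], [0.4972, -0.1238], [0.5498, 0.1313]] (array([ 0.59610008, -0.00983019]), np.float64(-0.19845471468923517), np.float64(0.0034449613715070715))
[ 0.59150112 -0.01210013] -0.19295586189035308
top {'+x': (np.float64(-0.54), np.float64(0.0092), 25), '-x': (np.float64(4.09), np.float64(0.0108), 24), '+y': (np.float64(1.38), np.float64(0.0065), 25), '-y': (np.float64(0.67), np.float64(-0.0106), 12)}
scene {'+x': (np.float64(-3.91), np.float64(0.0068), 22), '-x': (np.float64(3.67), np.float64(0.0081), 22), '+y': (np.float64(4.53), np.float64(0.0006), 15), '-y': (np.float64(4.32), np.float64(-0.0031), 14)}
common top {'+x': (np.float64(-4.6), np.float64(-0.0033), 25), '-x': (np.float64(8.39), np.float64(0.002), 24), '+y': (np.float64(-1.64), np.float64(0.003), 25), '-y': (np.float64(2.97), np.float64(-0.0106), 12)} scene {'+x': (np.float64(0.56), np.float64(0.0057), 23), '-x': (np.float64(-0.93), np.float64(0.0072), 21), '+y': (np.float64(7.71), np.float64(0.011), 17), '-y': (np.float64(1.54), np.float64(-0.0015), 14)}
top [351.46160448 193.05551049] [88 45 21]
scene [318.68858551 192.80324786] [122 108  95]
```

```bash
cat > r.py <<'E'
from h import *
from plant import arm, eyes
from scipy.spatial.transform import Rotation
yaw=-.20;C=np.array([.589,-.0135,0.])
ex=np.array([np.cos(yaw),np.sin(yaw),0]);ey=np.array([-np.sin(yaw),np.cos(yaw),0]);ez=np.array([0,0,1.])
AX=C+.04*ey+.165*ez
def quat(a):
    R=np.c_[np.sin(a)*ez+np.cos(a)*ey, ex, np.sin(a)*ey-np.cos(a)*ez];q=Rotation.from_matrix(R).as_quat();return q[[3,0,1,2]]
def wheel(a,r=.044,o=0):  # TCP pose at tool tilt a (rad) and radius r
    return AX+o+r*(np.cos(a)*ez-np.sin(a)*ey),quat(a)
def hasp(th,off=.014):
    l=np.array([-np.sin(th),-np.cos(th)]);n=np.array([-np.cos(th),np.sin(th)])
    a=max(0,(np.pi/2-th)*.5);b=np.pi/2-th-a
    d=np.array([np.sin(a),-np.cos(a)]);s=np.array([np.cos(a),np.sin(a)])
    w=np.array([-.135,.088])+.052*l+off*n-.011*np.clip(b/.3,-1,1)*s-.011*d
    return C+w[0]*ey+w[1]*ez,quat(a)
def say(k=""):
    st=arm.get_state();print(k,"t",round(st["clock"],2),"p",st["position"].round(4),"F",st["wrist_force"].round(1),"ff",round(st["finger_force"],1),"w",round(st["gripper_width"],4));return st
def snap(n,name):
    s=eyes.snapshot(n);np.savez(name+".npz",**s);return s
E
python3 - <<'E'
from r import *
for k,f in(("h",hasp(2.4,.04)),("h",hasp(0)),*[("w",wheel(np.radians(a),r)) for a in(-60,-50,0,50,60) for r in(.044,.1)]):
    q=arm.inverse_kinematics(*f);print(k,f[0].round(3),None if q is None else np.round(q,2))
E
```

```text
h [ 0.563 -0.141  0.164] [-0.44  0.17  1.8  -0.    1.18 -0.24]
h [ 0.556 -0.175  0.036] [-0.76  0.57  1.71  0.65  1.4  -0.86]
w [0.605 0.063 0.187] [ 0.23  0.55  1.51 -0.91  1.66  0.63]
w [0.614 0.111 0.215] [ 0.29  0.57  1.42 -0.88  1.75  0.61]
w [0.604 0.059 0.193] [ 0.2   0.46  1.54 -0.79  1.57  0.58]
w [0.612 0.101 0.229] [ 0.25  0.47  1.46 -0.76  1.66  0.56]
w [0.597 0.026 0.209] [-0.15  0.16  1.72 -0.    1.26  0.05]
w [0.597 0.026 0.265] [-0.15  0.11  1.67 -0.    1.36  0.05]
w [ 0.59  -0.007  0.193] [-0.52  0.26  1.81  0.82  1.48 -0.58]
w [ 0.582 -0.049  0.229] [-0.59  0.22  1.78  0.79  1.57 -0.58]
w [ 0.589 -0.012  0.187] [-0.57  0.33  1.81  0.94  1.57 -0.67]
w [ 0.58  -0.059  0.215] [-0.65  0.31  1.78  0.9   1.65 -0.66]
```

```bash
python3 - <<'E'
from r import *
arm.close()
p,q=hasp(2.35,.03); arm.goto(p+[0,0,.08],q); arm.servo_line(p,vel=.2); say("above")
for th in np.arange(2.2,-.01,-.2):
    hit=arm.servo_line(*hasp(th),vel=.1,f_stop=15 if th>.3 else 12); st=say(round(th,2))
    if hit: print("hit");break
snap("scene","s1");im=snap("top","t1")
s=dict(np.load("s1.npz"))["img"][130:250,240:380];t=im["img"][165:255,335:455]
o=np.zeros((480,800,3),np.uint8)
a=cv2.resize(s,None,fx=3.4,fy=3.4);b=cv2.resize(t,None,fx=2.6,fy=2.6);o[:a.shape[0],:a.shape[1]]=a;o[:b.shape[0],480:480+b.shape[1]]=b
cv2.imwrite("pics/h1.png",o[:,:,::-1])
E
```

```text
above t 3.26 p [ 0.5615 -0.1513  0.1575] F [0.2 0.6 0.2] ff 0.0 w -0.0001
2.2 t 3.65 p [ 0.5574 -0.1687  0.1408] F [-0.9  0.7  0.3] ff 0.0 w -0.0001
2.0 t 3.91 p [ 0.5557 -0.1758  0.1328] F [0.2 0.3 0.9] ff 0.0 w 0.0
1.8 t 4.18 p [ 0.5539 -0.1843  0.1237] F [-0.   0.5  0.1] ff 0.0 w -0.0002
1.6 t 4.48 p [ 0.5516 -0.1956  0.1138] F [-0.5 -0.8 -0.2] ff 0.0 w 0.0001
1.4 t 4.77 p [ 0.5503 -0.2028  0.1033] F [-0.8  0.6 -0.1] ff 0.0 w 0.0001
1.2 t 5.04 p [ 0.5495 -0.2068  0.0916] F [-0.3  0.2  0.8] ff 0.0 w 0.0002
1.0 t 5.32 p [ 0.549  -0.2087  0.0791] F [-0.1 -0.4  0.3] ff 0.1 w 0.0001
0.8 t 5.58 p [ 0.5497 -0.2056  0.0677] F [ 1.1  0.4 -0.1] ff 0.0 w -0.0
0.6 t 5.85 p [ 0.5508 -0.2002  0.0575] F [ 0.8 -0.2  0.2] ff 0.0 w 0.0002
0.4 t 6.12 p [ 0.5522 -0.193   0.0485] F [-0.3 -0.8  0.2] ff 0.0 w -0.0002
0.2 t 6.38 p [ 0.554  -0.1845  0.0412] F [-0.2 -0.6 -0.3] ff 0.0 w -0.0002
-0.0 t 6.65 p [ 0.556  -0.1747  0.0358] F [-0.8  0.7  0.6] ff 0.0 w -0.0
```

View pics/h1.png

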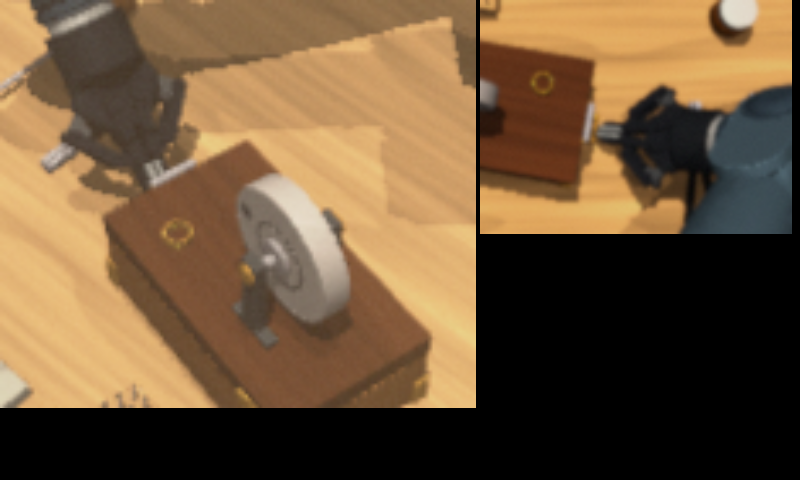

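The hasp is no longer sticking out (fingers at (155,170) left, (607,130) right, just outside the end face). I'll push on horizontally until firm contact.

```bash
python3 - <<'E'
from r import *
p,q=hasp(0)
hit=arm.servo_line(p+.025*ey,q,vel=.05,f_stop=8);st=say(hit)
print("tcp case y",(st["position"]-C)@ey)
arm.servo_line(st["position"]+.002*ey,q,vel=.03,f_stop=20);st=say();print((st["position"]-C)@ey)
E
```

```text
True t 7.06 p [ 0.5584 -0.169   0.0363] F [-2.6 -5.5  0.7] ff 2.6 w 0.0002
tcp case y -0.15845847926693024
 t 7.31 p [ 0.5586 -0.1688  0.0363] F [-4.9 -8.2 -0.4] ff 4.5 w 0.0001
-0.1582805265537083
```

```bash
python3 - <<'E'
from r import *
p=arm.get_state()["position"]
arm.servo_line(p-.04*ey+.01*ez,vel=.2); arm.servo_line(p-.06*ey+.16*ez,quat(.6),vel=.3)
arm.release()
a=np.radians(48)
arm.goto(*wheel(a,.12)); s=snap("top","t2"); say("pre")
hit=arm.servo_line(*wheel(a),vel=.12,f_stop=10);say(hit)
if not hit:
    arm.close();st=say("grip");print("case-frame F",[st["wrist_force"]@v for v in(ex,ey,ez)])
s2=snap("scene","s2")
o=np.zeros((480,800,3),np.uint8)
x=cv2.resize(s2["img"][130:250,240:380],None,fx=3.4,fy=3.4);b=cv2.resize(s["img"][165:255,335:455],None,fx=2.6,fy=2.6);o[:x.shape[0],:x.shape[1]]=x;o[:b.shape[0],480:480+b.shape[1]]=b
cv2.imwrite("pics/g1.png",o[:,:,::-1])
E
```

```text
pre t 9.9 p [ 0.5793 -0.0628  0.2451] F [ 0.8  0.1 -0.4] ff 0.0 w 0.0857
False t 10.68 p [ 0.5908 -0.0068  0.1949] F [ 0.1 -0.1 -0.1] ff 0.0 w 0.0854
grip t 11.28 p [ 0.5912 -0.007   0.1949] F [ 4.8 -1.8  0.6] ff 61.5 w 0.0232
case-frame F [np.float64(5.0300919549316605), np.float64(-0.8019480981147816), np.float64(0.5846517578624784)]
```

View pics/g1.png

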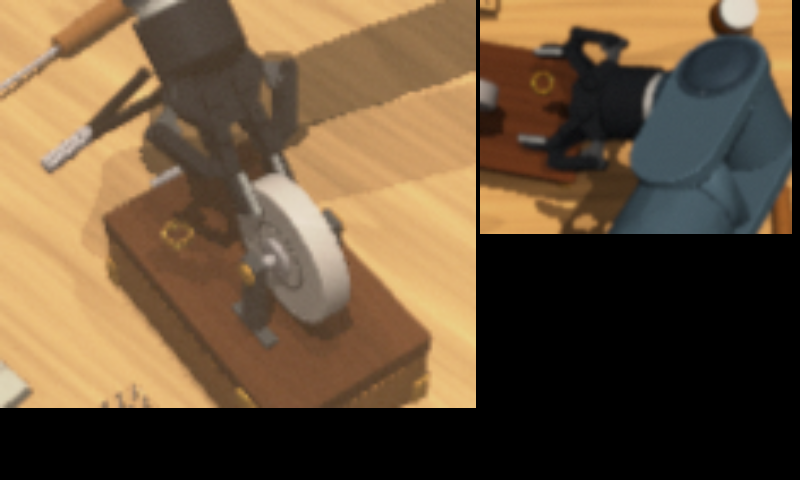

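The fingers pinch the wheel's rim at about (255,200) on the left; the hole is under them. Lateral force is only 5 N. Now the first stroke and release.

```bash
cat >> r.py <<'E'
def grip(deg):
    a=np.radians(deg);arm.goto(*wheel(a,.11));hit=arm.servo_line(*wheel(a),vel=.15,f_stop=10)
    if hit: say("HIT");raise SystemExit
    arm.close()
def stroke(a0,a1,n=8,vel=.06):
    for a in np.linspace(a0,a1,n+1)[1:]:
        arm.servo_line(*wheel(np.radians(a)),vel=vel)
    st=say("stroke");print(" caseF",np.round([st["wrist_force"]@v for v in(ex,ey,ez)],1))
def off(deg,r=.12):
    arm.release();arm.servo_line(*wheel(np.radians(deg),r),vel=.2)
def crop(names,out):
    cv2.imwrite(out,np.hstack([cv2.resize(np.load(n+".npz")["img"][160:250,285:365],(400,450),interpolation=cv2.INTER_CUBIC) for n in names])[:,:,::-1])
def holeang(s,px):
    o,d=ray(s,px);p=o+d*((AX+.012*ex-o)@ex)/(d@ex)-AX
    return np.hypot(p@ey,p[2]),np.degrees(np.arctan2(-p@ey,p[2]))
def findhole(name):
    # dark blob on +x face at 46 mm: sample darkness around the circle
    s=dict(np.load(name+".npz"));g=s["img"].astype(np.float32).mean(2)
    A=np.arange(-180,180,3);v=[]
    for a in np.radians(A):
        u=proj(s,AX+.012*ex+.046*(np.cos(a)*ez-np.sin(a)*ey));v.append(cv2.getRectSubPix(g,(3,3),tuple(map(float,u))).mean())
    return A,np.array(v)
E
python3 - <<'E'
from r import *
stroke(48,-48); off(-48); arm.sleep(1.2); snap("scene","s3"); say()
for n in("s1","s3"):
    A,v=findhole(n);print(n,[(int(a),int(x)) for a,x in zip(A,v)][::2])
crop(["s1","s3"],"pics/w1.png")
E
```

```text
stroke t 14.19 p [0.604  0.0584 0.1964] F [ 1.1  3.8 10.2] ff 64.0 w 0.0232
 caseF [ 0.3  4.  10.2]
 t 16.61 p [0.6147 0.1131 0.2453] F [-0.5  0.1 -0.1] ff 0.0 w 0.0856
s1 [(-180, 109), (-174, 112), (-168, 113), (-162, 112), (-156, 112), (-150, 112), (-144, 112), (-138, 111), (-132, 111), (-126, 111), (-120, 112), (-114, 112), (-108, 113), (-102, 113), (-96, 114), (-90, 115), (-84, 115), (-78, 116), (-72, 117), (-66, 118), (-60, 119), (-54, 121), (-48, 122), (-42, 123), (-36, 125), (-30, 128), (-24, 125), (-18, 124), (-12, 126), (-6, 122), (0, 120), (6, 120), (12, 119), (18, 117), (24, 114), (30, 113), (36, 112), (42, 111), (48, 111), (54, 111), (60, 110), (66, 106), (72, 99), (78, 93), (84, 92), (90, 98), (96, 106), (102, 111), (108, 112), (114, 111), (120, 112), (126, 108), (132, 106), (138, 110), (144, 124), (150, 107), (156, 90), (162, 93), (168, 93), (174, 100)]
s3 [(-180, 107), (-174, 110), (-168, 111), (-162, 111), (-156, 110), (-150, 110), (-144, 110), (-138, 109), (-132, 101), (-126, 91), (-120, 79), (-114, 69), (-108, 62), (-102, 61), (-96, 63), (-90, 63), (-84, 65), (-78, 77), (-72, 105), (-66, 120), (-60, 120), (-54, 121), (-48, 120), (-42, 120), (-36, 122), (-30, 124), (-24, 125), (-18, 125), (-12, 125), (-6, 124), (0, 122), (6, 121), (12, 120), (18, 118), (24, 116), (30, 115), (36, 114), (42, 113), (48, 110), (54, 103), (60, 96), (66, 91), (72, 91), (78, 98), (84, 106), (90, 111), (96, 113), (102, 113), (108, 113), (114, 112), (120, 112), (126, 109), (132, 107), (138, 111), (144, 124), (150, 107), (156, 91), (162, 92), (168, 93), (174, 99)]
```

View pics/w1.png

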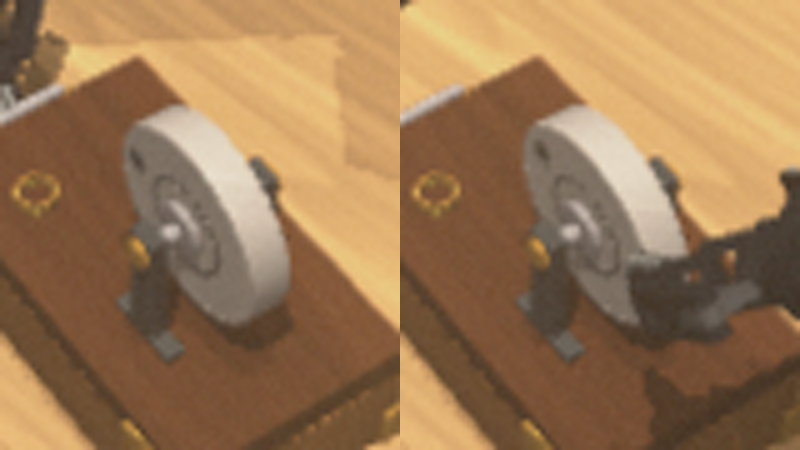

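Left crop (before): hole at about (137,158), profile dip at 81°. Right crop (after): hole at about (543,150), dip at 69°. So the wheel swung back, and rests with the heavy side at −S. Next the other side, in two strokes.

```bash
python3 - <<'E'
from r import *
grip(-33); stroke(-33,33,6); off(33); snap("scene","s4")
grip(-42); stroke(-42,42,7); off(42); arm.sleep(1.3); snap("scene","s5"); say()
for n in("s4","s5"):
    A,v=findhole(n);print(n,[(int(a),int(x)) for a,x in zip(A,v) if 80<a or a<-120])
crop(["s4","s5"],"pics/w2.png")
E
```

```text
stroke t 20.15 p [0.5931 0.0028 0.2018] F [ 9.2  3.4 -1.9] ff 60.7 w 0.0231
 caseF [ 8.4  5.1 -1.9]
stroke t 26.18 p [ 0.5921 -0.0025  0.1974] F [11.3  4.5 -2.4] ff 60.7 w 0.0232
 caseF [10.2  6.7 -2.4]
 t 28.69 p [ 0.581  -0.053   0.2542] F [-1.1 -0.5 -0.8] ff 0.0 w 0.0852
s4 [(-180, 109), (-177, 110), (-174, 112), (-171, 112), (-168, 113), (-165, 113), (-162, 114), (-159, 114), (-156, 114), (-153, 114), (-150, 114), (-147, 114), (-144, 114), (-141, 114), (-138, 114), (-135, 114), (-132, 114), (-129, 114), (-126, 114), (-123, 114), (81, 111), (84, 111), (87, 111), (90, 111), (93, 111), (96, 111), (99, 111), (102, 111), (105, 111), (108, 110), (111, 110), (114, 107), (117, 103), (120, 99), (123, 94), (126, 92), (129, 92), (132, 94), (135, 99), (138, 108), (141, 117), (144, 124), (147, 121), (150, 107), (153, 97), (156, 91), (159, 91), (162, 93), (165, 94), (168, 94), (171, 96), (174, 100), (177, 104)]
s5 [(-180, 107), (-177, 110), (-174, 112), (-171, 113), (-168, 114), (-165, 114), (-162, 114), (-159, 113), (-156, 114), (-153, 114), (-150, 114), (-147, 114), (-144, 114), (-141, 114), (-138, 114), (-135, 114), (-132, 114), (-129, 114), (-126, 114), (-123, 114), (81, 111), (84, 111), (87, 111), (90, 111), (93, 111), (96, 111), (99, 111), (102, 111), (105, 111), (108, 110), (111, 109), (114, 108), (117, 108), (120, 108), (123, 108), (126, 106), (129, 105), (132, 105), (135, 105), (138, 110), (141, 118), (144, 124), (147, 121), (150, 107), (153, 94), (156, 85), (159, 83), (162, 85), (165, 88), (168, 91), (171, 95), (174, 99), (177, 103)]
```

View pics/w2.png

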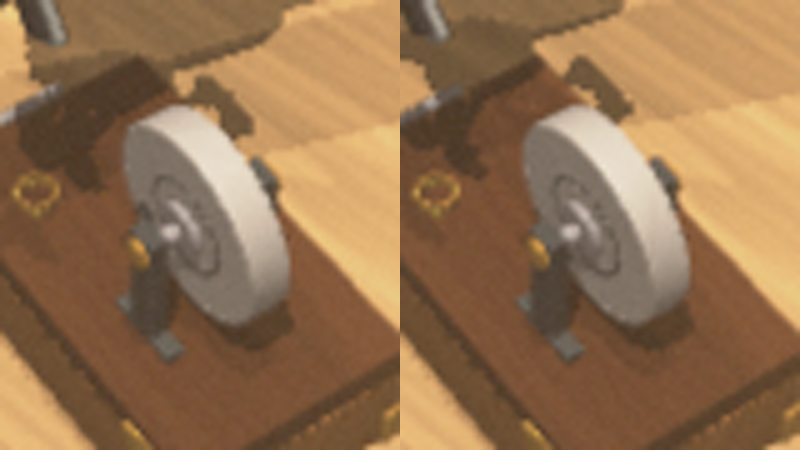

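Left: hole just above the post at about (143,208), dip ≈128–135°. Right: it is hidden behind the post (≈159°), as expected. Grip, turn back a known 60°, and measure where visible.

```bash
python3 - <<'E'
from r import *
grip(32); s=arm.get_state()["orientation"]; stroke(32,-28,5); e=arm.get_state()["orientation"]; snap("scene","s6")
d=(Rotation.from_quat(e[[1,2,3,0]])*Rotation.from_quat(s[[1,2,3,0]]).inv()).as_rotvec(degrees=True);print("turned",d@ex)
for n in("s1","s3","s6"):
    S=dict(np.load(n+".npz"));g=S["img"].astype(np.float32).mean(2)
    # darkness-weighted centroid of the hole against the face (wheel left half), window around expected angle
    a0={"s1":81,"s3":69,"s6":100}[n];a=np.radians(a0);u=proj(S,AX+.012*ex+.046*(np.cos(a)*ez-np.sin(a)*ey))
    x0,y0=np.round(u).astype(int)-5;w=cv2.resize(g[y0:y0+11,x0:x0+11],None,fx=1,fy=1)
    k=np.clip(102-w,0,None);yy,xx=np.mgrid[:11,:11];k[(xx-5)**2+(yy-5)**2>20]=0
    px=(x0+(k*xx).sum()/k.sum(),y0+(k*yy).sum()/k.sum());A,v=findhole(n)
    m=(A>a0-24)&(A<a0+24);q=np.clip(108-v[m],0,None);print(n,u.round(1),np.round(px,2),np.round(holeang(S,px),4),"profile",(q*A[m]).sum()/q.sum(),v[m].astype(int))
E
```

```text
stroke t 31.93 p [0.6016 0.046  0.2057] F [-0.6 -0.5 11.3] ff 63.3 w 0.0232
 caseF [-0.5 -0.7 11.3]
turned -59.931890856631696
s1 [312.7 191.9] [311.66 191.78] [5.04000e-02 8.69191e+01] profile 81.3145914040268 [110 108 106 103  99  95  93  91  92  94  98 102 106 109 111]
s3 [313.2 190.3] [312.55 189.83] [4.83000e-02 7.14163e+01] profile 68.13427087959961 [110 107 103 100  96  93  91  90  91  94  98 102 106 110 111]
s6 [312.8 195.5] [313.18 195.95] [4.400000e-02 1.005196e+02] profile 98.46994590582992 [111 110 108 105 101  97  94  93  95  98 102 106 108 110 110 110]
```

```bash
python3 - <<'E'
from r import *
stroke(-28,-56,3); snap("scene","s7")
def ang(n,a0):
    A,v=findhole(n);m=(A>a0-24)&(A<a0+24);q=np.clip(108-v[m],0,None);return (q*A[m]).sum()/q.sum()
a3,a7=ang("s3",69),ang("s7",70);S=(88+a7-a3)/2;tgt=-56+88-S;print(a3,a7,"S",S,"target",tgt)
if 38<S<54:
    stroke(-56,tgt,4); arm.sleep(.3); snap("scene","s8"); st=say();print(ang("s8",113))
    d=Rotation.from_quat(st["orientation"][[1,2,3,0]]).as_matrix();print("tilt",np.degrees(np.arctan2(d[:,2]@ey,-d[2,2])))
    crop(["s7","s8"],"pics/w3.png")
    t=snap("top","t8");cv2.imwrite("pics/t8.png",cv2.resize(t["img"][90:290,60:500],None,fx=1.8,fy=1.8)[:,:,::-1])
E
```

```text
stroke t 32.92 p [0.6048 0.0623 0.1914] F [ 1.6  8.1 10.8] ff 64.4 w 0.0228
 caseF [-0.1  8.2 10.8]
68.13427087959961 74.24599491577976 S 47.055862018090075 target -15.055862018090075
stroke t 34.27 p [0.5999 0.0374 0.208 ] F [4.8 6.9 7. ] ff 65.1 w 0.023
 caseF [3.3 7.7 7. ]
 t 34.62 p [0.5999 0.0376 0.2079] F [4.3 5.  8. ] ff 65.1 w 0.0229
104.94604345562297
tilt -15.117849999309726
```

View pics/w3.png

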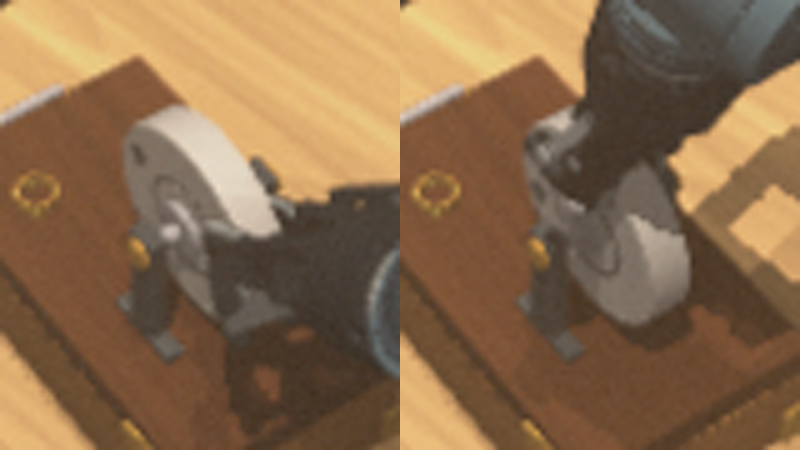

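View pics/t8.png

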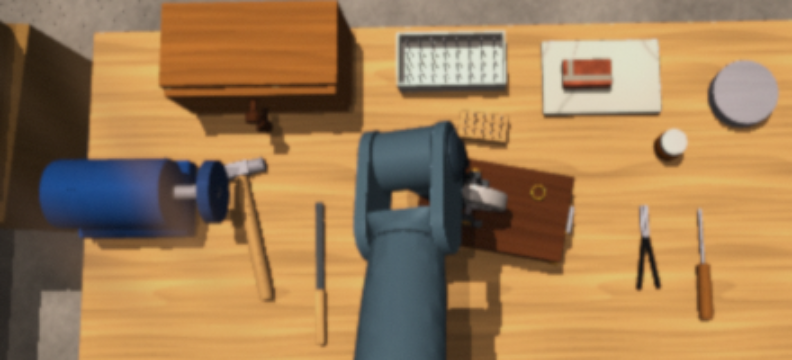

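The wheel is held with the hole at about (540,188) on the right crop. That is about 47° on from the first rest, consistent with the no-slip strokes. The top view shows everything else in place. One quick check that no brass stands out beyond the end face.

```bash
python3 - <<'E'
from r import *
t=dict(np.load("t8.npz"));g=t["img"].astype(np.float32)
for x in(0,.026):
    print(x,[(k,[int(cv2.getRectSubPix(np.ascontiguousarray(g[:,:,c]),(3,1),tuple(map(float,proj(t,C+x*ex-k/1000*ey+.036*ez))))[0].mean()) for c in range(3)]) for k in range(130,186,4)])
s=dict(np.load("s8.npz"));print([(k,s["img"][tuple(np.round(proj(s,C-k/1000*ey+.036*ez)).astype(int)[::-1])].tolist()) for k in range(150,190,5)])
E
```

```text
0 [(130, [97, 53, 31]), (134, [116, 85, 68]), (138, [146, 127, 118]), (142, [158, 139, 126]), (146, [160, 127, 95]), (150, [180, 132, 77]), (154, [206, 150, 84]), (158, [216, 159, 89]), (162, [219, 161, 91]), (166, [220, 163, 92]), (170, [221, 165, 93]), (174, [222, 166, 94]), (178, [223, 166, 94]), (182, [223, 167, 94])]
0.026 [(130, [102, 58, 33]), (134, [121, 87, 67]), (138, [151, 128, 114]), (142, [181, 153, 130]), (146, [198, 154, 108]), (150, [212, 158, 94]), (154, [218, 161, 91]), (158, [219, 162, 91]), (162, [220, 163, 92]), (166, [221, 163, 92]), (170, [221, 163, 92]), (174, [220, 163, 92]), (178, [219, 162, 91]), (182, [219, 162, 91])]
[(150, [131, 90, 59]), (155, [129, 87, 55]), (160, [131, 90, 59]), (165, [131, 86, 57]), (170, [137, 116, 99]), (175, [216, 197, 182]), (180, [220, 174, 121]), (185, [235, 192, 124])]
```

```bash
python3 -c "
from r import *
say();print(arm.job_done())"
```

```text
t 34.67 p [0.5999 0.0376 0.2079] F [3.7 5.1 8.3] ff 65.1 w 0.0229
the job is handed in; nothing more can be done
None
```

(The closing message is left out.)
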